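# Click the torque dial over and hold the hidden bolt head

## Task

On the yellow control box, turn the red torque dial clockwise until it clicks over into its second notch and stays there; this frees the nut runner, which then slowly turns the bolt. Then reach down into the narrow gap behind the dark steel bracket, grip the brass bolt head squarely between the fingers and hold it so that it no longer turns, and finish while still holding it. Leave the jar, the paint tin and the tape measure where they are.

Things in the scene. Friction and masses are not known exactly. Their poses are not given: they have to be found in the camera images.
- control_box: Fixed yellow control box, 120 (its x) x 100 (its y) x 60 mm high, standing on the bench; origin at the centre of its underside. The red dial sits in the middle of its top.
- dial_grip (a point): Grip point of the red dial, on its upright turning axis, 88 mm above the bench. The grip is an upright bar 50 mm long, 12 mm thick, from 64 to 96 mm above the bench, over a steel disc of 52 mm diameter (top at 64 mm). It turns with the dial: x along the bar, z up. At joint value 0 the bar stands 0.6 rad counter-clockwise (from above) of the box's x axis.
- dial (a joint): Dial angle, rad, growing clockwise seen from above. Two sprung notches, 0 to 0.11 (start) and 1.09 to 1.3, with a crest at 0.6; passing it takes about 0.15 N m. Let go below about 0.4 it springs back, above about 0.8 it springs on to 1.09. End stop 1.35. The runner's brake is on in the first notch, off from about 0.75.
- jig: Fixed assembly jig; origin on the bench below the bracket's front face; x runs along the bolt, from the red nut runner through the bracket to the bolt head, z up. Green base plate 200 x 130 mm, 10 mm thick (x -130 to +70 mm). Nut runner: 50 mm diameter, x -115 to -40 mm, axis 75 mm above the bench. Bracket: dark steel plate at x 0 to 6 mm, 110 mm wide in y, top 100 mm above the bench.
- gap (a point): Middle of the mouth of the gap behind the bracket, 29 mm along the jig's x, 100 mm above the bench, axes as the jig's. The gap is 46 mm wide along x, between the bracket (top at 100 mm) and the grey rear rail (6 mm plate, 110 mm wide in y, top 92 mm above the bench), open above and at both y ends; floor 10 mm above the bench.
- bolt_head (a point): Brass hexagon bolt head, 24 mm across flats, 10 mm thick, in the middle of the gap; this point is its centre, on the level bolt axis, 29 mm along the jig's x, 75 mm above the bench. Its x axis is the bolt axis; it turns with the bolt. A steel shank of 16 mm diameter joins it to the bracket. One corner has a white mark.
- bolt (a joint): Bolt angle about the jig's x axis, rad; at 0 (and every 1.047) two flats face the jig's +y and -y. Starts at -0.35 to 0.05; all but still while the brake is on, then the runner turns it in the growing direction at about 0.02 rad/s with 0.06 N m, through a stiff viscous gear. Fingers closing from the y sides with 30 N or more turn the nearest flats square to the pads in 1 to 4 s.
- jar: Loose amber glass jar with a brass lid, 64 mm diameter, 85 mm high, origin at the centre of its underside. A bystander.
- paint_tin: Loose blue paint tin, 84 mm diameter, 100 mm high, origin at the centre of its underside. A bystander.
- tape_measure: Loose yellow tape measure, 75 x 40 x 65 mm high, origin at the centre of its underside. A bystander.
Not all that is in view belongs to the job. What is shaped like the jig but blue is not meant.

How it is judged:
By the outcome, as a careful person would: the job done as asked, in the order asked, and still so for the second after the job is handed in, while the arm keeps its last pose, push and grip.
It also fails if it takes over 48 s, if anything falls off the work surface, if the arm or the gripper's body presses on something with over 40 N, if the wrist force passes 120 N, or if a joint passes its speed limit or range.

## Robot

A 6-joint arm with a two-finger parallel gripper is mounted at the origin on the work surface. World frame = base frame: x ahead of the robot, y to its left, z up, the work surface at z = 0. Lengths are in m, angles in rad, forces in N, time in s.
With the tool pointing down it reaches from about 0.225 to 0.875 m from the base axis. Payload 3.4 kg.
Tool frame: the origin (TCP) lies midway between the tips of the shut fingers; the grasp point (between the pads) lies 19 mm behind it; z points along the fingers, y is the line along which they close (so a half turn about z gives the same grasp; the last joint's range is limited). The gripper opens to 85 mm and grips with 20 to 120 N. Pads are 22 mm wide; open, the fingers measure 114 mm over their backs; the gripper's body (76 mm by 85 mm) begins 54 mm behind the grasp point. The pads swing forward as they close: fully open they stand 13 mm farther back than shut.
Start: joints at [-1.345, 0.276, 1.505, -0, 1.361, -0.121], TCP at [0.195, -0.541, 0.231] pointing down, gripper open.
Joint ranges: [-2.89, 2.89], [-0.75, 2.08], [0.22, 2.7], [-1.18, 4.32], [0.11, 2.71], [-2.7, 2.7]. Speed limits (rad/s): [2.57, 2.57, 3.14, 3.14, 3.14, 3.14].

## Interface

Orientations are given as a unit quaternion [x, y, z, w].
In Python, from workcell import arm gives the robot as it stands. The module is installed in compiled form; this text tells all that it offers.
- The arm moves only by the tool play_rows, never from a script. Its argument "commands" is one flat list of numbers, 6 for each row, row after row: the shift along the world's x, y, z in cm, then the turn, a rotation vector about the world's x, y, z in degrees. In form: [dx, dy, dz, wx, wy, wz, dx, dy, dz, wx, wy, wz, ...]. A call has 1 to 20 rows; each row is the pose to reach, as a shift and turn from the pose commanded when the call began; what a row does not reach only later rows make up. A row lasts 1/8 s, in which the tool goes at most 62.5 mm and 10.7 degrees, less where a joint would pass 70% of its speed; a pose out of reach is approached as far as the arm can. A call with a gripper value outside its range is refused whole. "grip" is the closure, from 0 (fully open) to 1 (shut), set as the call begins (left out, the last holds). The fingers move at their own pace and stop on an object; the grip force is fixed at half the most. Time passes only in rows, so rows that repeat a pose let the fingers close. It gives the time, the measured TCP pose, the force, the opening and the grip force at its end, in the units of the state.
- arm.sense(): the state, without advancing time (a new reading comes with each control period).
- arm.snapshot(name): name is "scene" or "top"; returns a dict with "frame" (384x512x3 uint8, red, green, blue), "vertical_fov" (degrees; the focal length in pixels is half the picture's height over the tangent of half this angle, whatever the lens; pixels are square), "cx", "cy" (the principal point, pixels), "rvec" (rotation vector, rad) and "tvec" (3), from world to camera coordinates, as OpenCV has them. Camera axes: x right, y down, z forward; pixel columns grow to the right and rows downward; lengths in m; the calibration is good to about 2 mm. A picture is of the moment at which its call begins. There is no depth.
- arm.sign_off(): hands the job in; it is judged then, once.
The state is a dict: "t": time; "q": joint angles; "dq": joint speeds; "effort": joint torques, N m; "ee_pos": TCP position; "eef_rot": TCP orientation; "wrist_force": force on the tool from outside, world axes, zero at the start; "wrist_torque": the same for the moment, N m; "opening": opening from 0.0 (shut) to 1.0 (fully open); "grasp_force": force on a finger pad.
Only numpy, scipy, OpenCV 4.12 (cv2) and the standard library are available. Lean on these libraries where they do the work, as an engineer would, in place of code of your own. Each camera call takes 0.05 s, during which the arm holds its last target. There are 200 camera calls.

## Working session

There is one attempt and no reset: what is moved stays moved. The work goes in short steps, Python scripts to look and compute and a tool call to move; the robot and the scene stay as the last step left them, time stands still between calls to the robot, and variables do not carry over. Pictures are saved under pics/ and viewed, at most 10 in all, crops included, and the job is handed in when it is done.

Besides the shell and the picture viewer there is one more tool, called as name(argument=value, ...) on one line, values as JSON. play_rows: Moves the arm, as the interface text tells. Its arguments: {"type":"object","properties":{"commands":{"type":"array"},"grip":{"type":"number"}},"required":["commands"]}

```bash
mkdir -p pics
cat > h.py <<'E'
import numpy as np, cv2
from workcell import arm
def snap(name,fn=None):
    s=arm.snapshot(name)
    if fn: cv2.imwrite('pics/'+fn,cv2.cvtColor(s['frame'],cv2.COLOR_RGB2BGR))
    return s
def cam(s):
    h=s['frame'].shape[0]; f=h/2/np.tan(np.radians(s['vertical_fov'])/2)
    K=np.array([[f,0,s['cx']],[0,f,s['cy']],[0,0,1]]); R=cv2.Rodrigues(np.array(s['rvec'],float))[0]
    return K,R,np.array(s['tvec'],float).ravel()
def ray(s,uv,z):
    K,R,t=cam(s); c=-R.T@t
    d=R.T@np.linalg.inv(K)@np.array([uv[0],uv[1],1.]); return c+d*(z-c[2])/d[2]
def proj(s,P):
    K,R,t=cam(s); p=(K@(R@np.atleast_2d(P).T+t[:,None])).T; return p[:,:2]/p[:,2:]
E
python3 - <<'E'
from h import *
for n in('scene','top'):
    s=snap(n,n+'1.png'); K,R,t=cam(s); print(n,-R.T@t,K[0,0],R[2], s['cx'],s['cy'])
print(arm.sense())
E
```

```text
scene [1.13648494 0.30837684 0.99712679] 380.54782758105813 [-0.54058175 -0.27930608 -0.79357387] 257.9026018818763 191.55046200299302
top [0.37524758 0.00478398 1.4712853 ] 407.3138483096296 [ 0.1208912  -0.00372997 -0.99265876] 254.35725507761217 194.31949842929546
{'t': 0.1, 'q': array([-1.34500013e+00,  2.76532716e-01,  1.50599405e+00, -2.11378356e-05,
        1.36069731e+00, -1.21017716e-01]), 'dq': array([-0.00095581, -0.0004882 , -0.00087   ,  0.0005358 ,  0.0008058 ,
       -0.00022929]), 'effort': array([ 2.42426075e-03, -4.17699230e+01, -2.46403939e+01, -1.08785190e-05,
        5.69731928e-03, -2.12164912e-05]), 'ee_pos': array([ 0.19531793, -0.54031733,  0.23053064]), 'eef_rot': array([ 9.85001942e-01,  1.72541326e-01, -5.30354073e-05, -8.14049609e-04]), 'wrist_force': array([-0.51119196,  0.42915423,  0.69033255]), 'wrist_torque': array([ 0.00117875,  0.02344042, -0.04351887]), 'grasp_force': 0.0, 'opening': 0.9992982679213701}
```

View pics/scene1.png

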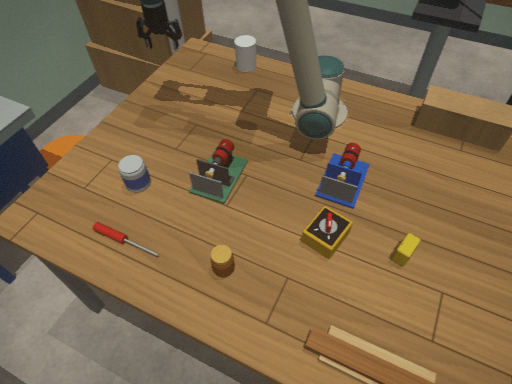

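View pics/top1.png

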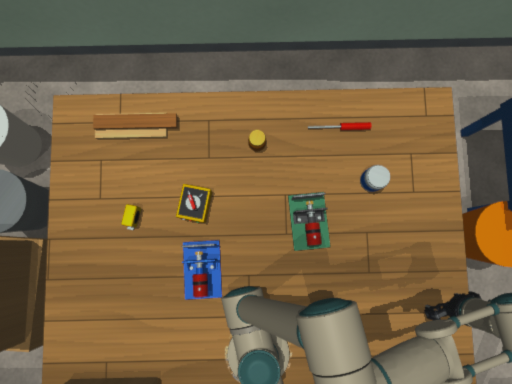

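The scene view shows the green jig at about (220,175), the control box at (328,230), and the blue decoy at (343,180). In the top view the box is at (194,203) with its red bar running along about (188,197)-(200,208). The green jig is at (309,221) with its runner towards the robot and its bolt head near (309,205).

Run:
```python
from h import *
def seg(s,lo,hi,roi):
    hsv=cv2.cvtColor(s['frame'],cv2.COLOR_RGB2HSV); m=cv2.inRange(hsv,lo,hi)
    k=np.zeros_like(m); x0,y0,x1,y1=roi; k[y0:y1,x0:x1]=m[y0:y1,x0:x1]
    v,u=np.nonzero(k); return np.c_[u,v].astype(float)
def rect(s,p,z):
    P=np.array([ray(s,q,z)[:2] for q in p]); r=cv2.minAreaRect((P*1000).astype(np.float32)); 
    return np.round(r[0],1),np.round(r[1],1),round(r[2],2)
S={n:snap(n) for n in('top','scene')}
s=S['top']
for nm,roi,lo,hi,z in(('box',(170,178,220,230),(22,140,120),(34,255,255),.06),('jig',(280,185,340,258),(50,70,40),(85,255,255),.01)):
    p=seg(s,lo,hi,roi); print(nm,len(p),rect(s,p,z))
p=seg(s,(0,170,120),(6,255,255),(180,190,210,220)); P=np.array([ray(s,q,.096)[:2] for q in p]); print('bar',P.mean(0),np.linalg.svd(P-P.mean(0))[2][0],len(p))
s=S['scene']
for nm,roi,lo,hi,z in(('jig',(185,140,255,205),(50,70,40),(85,255,255),.01),):
    p=seg(s,lo,hi,roi); print('scene',nm,len(p),rect(s,p,z))
p=seg(s,(0,170,120),(6,255,255),(318,205,345,240)); P=np.array([ray(s,q,.09)[:2] for q in p]); print('bar',P.mean(0),np.linalg.svd(P-P.mean(0))[2][0],len(p))
a=cv2.resize(S['top']['frame'][180:235,165:225],(420,385),interpolation=cv2.INTER_CUBIC)
b=cv2.resize(S['top']['frame'][185:255,280:340],(330,385),interpolation=cv2.INTER_CUBIC)
cv2.imwrite('pics/crop1.png',cv2.cvtColor(np.hstack([a,b]),cv2.COLOR_RGB2BGR))
```

```text
box 281 (array([523.8, 214.1]), array([ 99. , 120.3]), 77.49)
jig 1024 (array([ 453.5, -193.2]), array([197.9, 128.5]), 4.6)
bar [0.51684516 0.21022537] [-0.97354669 -0.22848816] 27
scene jig 525 (array([ 456.2, -189.4]), array([200.8, 127.7]), 4.72)
bar [0.51761923 0.21302413] [0.98296021 0.18381845] 42
```

View pics/crop1.png

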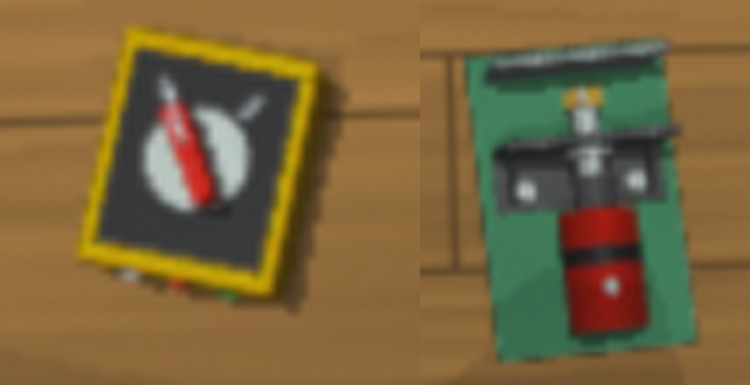

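play_rows(commands=[2, 4.5, 2, 0, 0, 10, 4, 9, 2, 0, 0, 20, 6, 13.5, 2, 0, 0, 30, 8, 18, 2, 0, 0, 40, 10, 22.5, 2, 0, 0, 50, 12, 27, 2, 0, 0, 60, 14, 31.5, 2, 0, 0, 70, 16, 36, 2, 0, 0, 80, 18, 40.5, 2, 0, 0, 90, 20, 45.5, 2, 0, 0, 100, 22, 50, 2, 0, 0, 110, 24, 54.5, 2, 0, 0, 120, 26, 59, 2, 0, 0, 130, 28, 63.5, 2, 0, 0, 140, 30, 68, 2, 0, 0, 150, 31.5, 72, 1, 0, 0, 160, 32.6, 75.3, -1, 0, 0, 170, 32.6, 75.3, -3, 0, 0, 178, 32.6, 75.3, -5, 0, 0, 178, 32.6, 75.3, -5, 0, 0, 178], grip=0)

```text
t: 2.7
ee_pos: [0.5201, 0.212, 0.1796]
eef_rot: [-0.155, 0.988, -0.0, -0.002]
wrist_force: [-0.7, -0.0, -0.3]
opening: 1.003
grasp_force: 0.0
```

Run:
```python
from h import *
st=arm.sense(); print(st['t'],st['ee_pos'],st['eef_rot'],st['q'])
T=snap('top'); S=snap('scene')
print('bolt top est',ray(T,(309.6,202.6),.084))
print(proj(S,[st['ee_pos'],[.521,.213,.096]]))
a=cv2.resize(S['frame'][170:260,285:385],(500,450),interpolation=cv2.INTER_CUBIC)
cv2.imwrite('pics/c2.png',cv2.cvtColor(a,cv2.COLOR_RGB2BGR))
```

```text
2.7 [0.52010395 0.21201001 0.17958932] [-1.55424374e-01  9.87845454e-01 -1.93180354e-04 -2.14133844e-03] [ 2.63138551e-01  2.91930187e-01  1.61461915e+00  7.78050725e-05
  1.23934276e+00 -1.61979805e+00]
bolt top est [ 0.51158708 -0.18887331  0.084     ]
[[332.59051793 199.97907979]
 [328.70302067 217.81856436]]
```

View pics/c2.png

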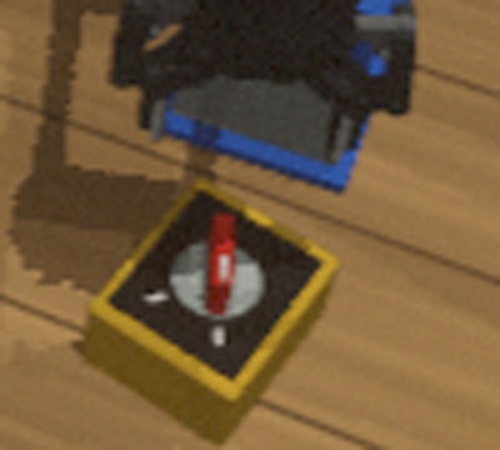

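The crop shows the bar at about (329,221), midway below the open fingers and parallel to the pads. I'll go down and grip it.

play_rows(commands=[0.1, 0.1, -3, 0, 0, 0, 0.1, 0.1, -6, 0, 0, 0, 0.1, 0.1, -9, 0, 0, 0, 0.1, 0.1, -10.5, 0, 0, 0, 0.1, 0.1, -11, 0, 0, 0, 0.1, 0.1, -11, 0, 0, 0])

```text
t: 3.55
ee_pos: [0.5232, 0.2134, 0.0721]
eef_rot: [-0.155, 0.988, 0.0, 0.001]
wrist_force: [1.0, -0.3, -0.2]
opening: 0.999
grasp_force: 0.0
```

play_rows(commands=[0, 0, 0, 0, 0, 0, 0, 0, 0, 0, 0, 0, 0, 0, 0, 0, 0, 0, 0, 0, 0, 0, 0, 0, 0, 0, 0, 0, 0, 0, 0, 0, 0, 0, 0, 0, 0, 0, 0, 0, 0, 0, 0, 0, 0, 0, 0, 0], grip=1)

```text
t: 4.55
ee_pos: [0.522, 0.2149, 0.0718]
eef_rot: [-0.155, 0.988, 0.002, 0.0]
wrist_force: [-2.2, 4.7, 2.7]
opening: 0.132
grasp_force: 60.8
```

play_rows(commands=[0, 0.1, 0, 0, 0, -7, 0, 0.1, 0, 0, 0, -14, 0, 0.1, 0, 0, 0, -21, 0, 0.1, 0, 0, 0, -28, 0, 0.1, 0, 0, 0, -35, 0, 0.1, 0, 0, 0, -42, 0, 0.1, 0, 0, 0, -49, 0, 0.1, 0, 0, 0, -56, 0, 0.1, 0, 0, 0, -62, 0, 0.1, 0, 0, 0, -67, 0, 0.1, 0, 0, 0, -67, 0, 0.1, 0, 0, 0, -67])

```text
t: 6.05
ee_pos: [0.5228, 0.2179, 0.0719]
eef_rot: [0.417, 0.909, 0.003, -0.001]
wrist_force: [-1.2, 10.8, 0.5]
opening: 0.124
grasp_force: 63.9
```

Run:
```python
from h import *
s=arm.sense(); print(s['wrist_force'],s['wrist_torque'],s['q'],s['opening'])
```

```text
[-1.21504099 10.83396198  0.49357841] [ 1.50698717  0.25154674 -0.01296572] [ 0.26804989  0.39444183  1.75790891  0.00747684  0.98609025 -0.44749637] 0.12357959015806202
```

play_rows(commands=[0, -0.1, 0, 0, 0, 0, 0, -0.2, 0, 0, 0, 0, 0, -0.2, 0, 0, 0, 0, 0, -0.2, 0, 0, 0, 0, 0, -0.2, 0, 0, 0, 0], grip=0)

```text
t: 6.68
ee_pos: [0.5224, 0.212, 0.0713]
eef_rot: [0.416, 0.909, -0.0, 0.0]
wrist_force: [-0.6, 0.2, 0.0]
opening: 1.003
grasp_force: 0.0
```

play_rows(commands=[0, 0, 4, 0, 0, 0, 0, 0, 8, 0, 0, 0, 0, 0, 12, 0, 0, 0, 0, -4, 14, 0, 0, 5, 0, -8, 14, 0, 0, 12, 0, -12, 14, 0, 0, 19])

```text
t: 7.42
ee_pos: [0.5225, 0.0911, 0.2119]
eef_rot: [0.258, 0.966, 0.0, 0.001]
wrist_force: [-0.2, -0.1, -0.4]
opening: 1.0
grasp_force: 0.0
```

Run:
```python
from h import *
T=snap('top'); S=snap('scene'); st=arm.sense(); print(st['t'],st['ee_pos'])
# jig geometry overlay: fit pose (x,y,yaw) check
def J(o,y,P):
    c,s=np.cos(y),np.sin(y); P=np.array(P); return np.c_[o[0]+c*P[:,0]-s*P[:,1],o[1]+s*P[:,0]+c*P[:,1],P[:,2]]
out=[]
for s,(u0,v0,u1,v1) in((T,(280,180,340,260)),(S,(180,130,260,210))):
    k=5; a=cv2.resize(s['frame'][v0:v1,u0:u1],None,fx=k,fy=k,interpolation=cv2.INTER_CUBIC)
    for L,c in(([[-.13,-.065,.01],[.07,-.065,.01],[.07,.065,.01],[-.13,.065,.01]],(255,255,0)),([[0,-.055,.1],[.006,-.055,.1],[.006,.055,.1],[0,.055,.1]],(0,255,255)),([[.052,-.055,.092],[.058,-.055,.092],[.058,.055,.092],[.052,.055,.092]],(255,0,255)),([[.024,-.012,.087],[.034,-.012,.087],[.034,.012,.087],[.024,.012,.087]],(0,0,255))):
        p=(proj(s,J((.4844,-.189),.081,L))+.5-[u0,v0])*k
        cv2.polylines(a,[np.round(p).astype(np.int32)],True,c,1)
    out.append(cv2.copyMakeBorder(a,0,0,0,0,cv2.BORDER_CONSTANT))
a=cv2.resize(S['frame'][195:260,295:360],(400,400),interpolation=cv2.INTER_CUBIC)
cv2.imwrite('pics/c3.png',cv2.cvtColor(np.hstack(out),cv2.COLOR_RGB2BGR)); cv2.imwrite('pics/c4.png',cv2.cvtColor(a,cv2.COLOR_RGB2BGR))
```

```text
7.525 [0.52230369 0.08887272 0.21148077]
```

View pics/c3.png

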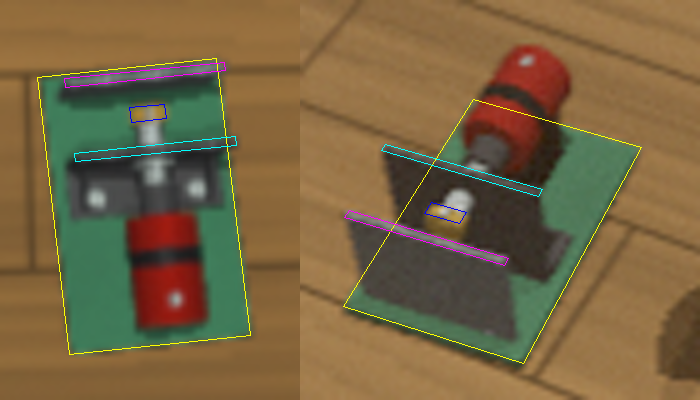

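View pics/c4.png

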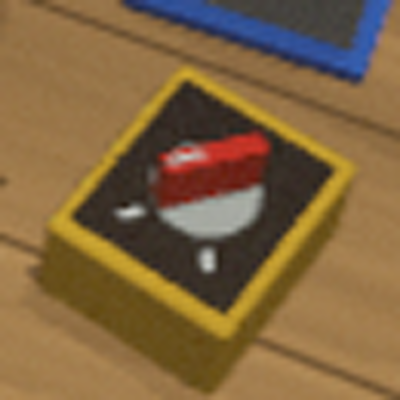

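The dial bar has turned towards the second mark, at roughly (213,165) in the crop, and has stayed there. The projected jig outline fits both views to about 1 px, with the bolt head at (0.5125, -0.188).

play_rows(commands=[0, -5, 0, 0, 0, 7, -0.2, -10, 0, 0, 0, 14, -0.5, -15, -1, 0, 0, 21, -0.8, -20, -2, 0, 0, 28, -1, -25, -4, 0, 0, 34.5, -1, -27.7, -6, 0, 0, 34.5, -1, -27.7, -6, 0, 0, 34.5, -1, -27.7, -6, 0, 0, 34.5])

```text
t: 8.52
ee_pos: [0.5128, -0.1838, 0.1516]
eef_rot: [-0.038, 0.999, 0.0, 0.0]
wrist_force: [0.6, -0.1, 0.4]
opening: 1.004
grasp_force: 0.0
```

Run:
```python
from h import *
from scipy.spatial.transform import Rotation as Ro
st=arm.sense(); print(st['t'],st['ee_pos'],Ro.from_quat(st['eef_rot']).as_matrix()[:,0],st['q'])
S=snap('scene'); a=cv2.resize(S['frame'][110:210,170:280],None,fx=5,fy=5,interpolation=cv2.INTER_CUBIC)
cv2.imwrite('pics/c5.png',cv2.cvtColor(a,cv2.COLOR_RGB2BGR))
```

```text
8.525 [ 0.5127681  -0.18384235  0.15156985] [-9.97116312e-01 -7.58876841e-02 -3.44853123e-04] [-4.72680561e-01  2.88153854e-01  1.69601341e+00  1.09646351e-03
  1.15763525e+00 -2.11987811e+00]
```

View pics/c5.png

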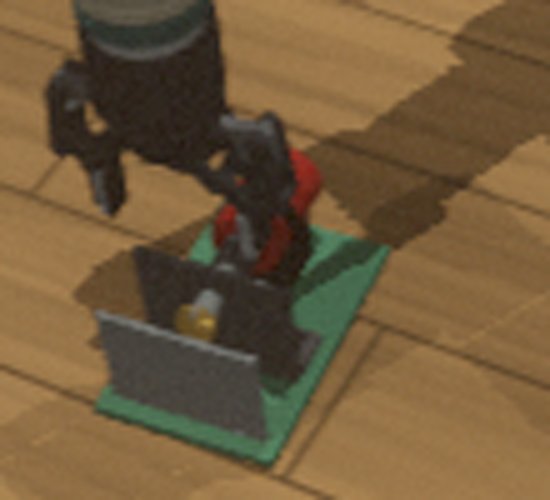

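The fingers straddle the jig over the gap, and the brass head is at about (196,320) in the crop. I'll go down in two steps and watch the forces.

play_rows(commands=[0, -0.3, -2, 0, 0, 0, 0, -0.3, -4, 0, 0, 0, 0, -0.3, -5, 0, 0, 0, 0, -0.3, -6, 0, 0, 0, 0, -0.3, -6, 0, 0, 0])

```text
t: 9.2
ee_pos: [0.5123, -0.1873, 0.0911]
eef_rot: [-0.038, 0.999, 0.0, -0.0]
wrist_force: [-0.3, 0.4, 0.4]
opening: 1.005
grasp_force: 0.0
```

play_rows(commands=[0, 0, -1.2, 0, 0, 0, 0, 0, -2.4, 0, 0, 0, 0, 0, -3.6, 0, 0, 0, 0, 0, -3.6, 0, 0, 0])

```text
t: 9.7
ee_pos: [0.5115, -0.1874, 0.0539]
eef_rot: [-0.038, 0.999, 0.001, -0.001]
wrist_force: [0.8, 0.3, 0.1]
opening: 1.0
grasp_force: 0.0
```

play_rows(commands=[0, 0, 0.1, 0, 0, 0, 0, 0, 0.1, 0, 0, 0, 0, 0, 0.1, 0, 0, 0, 0, 0, 0.1, 0, 0, 0, 0, 0, 0.1, 0, 0, 0, 0, 0, 0.1, 0, 0, 0, 0, 0, 0.1, 0, 0, 0, 0, 0, 0.1, 0, 0, 0], grip=1)

```text
t: 10.7
ee_pos: [0.5126, -0.1874, 0.0569]
eef_rot: [-0.038, 0.999, 0.0, 0.0]
wrist_force: [-0.4, 4.0, 5.9]
opening: 0.264
grasp_force: 59.0
```

play_rows(commands=[0, 0, 0, 0, 0, 0, 0, 0, 0, 0, 0, 0, 0, 0, 0, 0, 0, 0, 0, 0, 0, 0, 0, 0, 0, 0, 0, 0, 0, 0, 0, 0, 0, 0, 0, 0, 0, 0, 0, 0, 0, 0, 0, 0, 0, 0, 0, 0, 0, 0, 0, 0, 0, 0, 0, 0, 0, 0, 0, 0, 0, 0, 0, 0, 0, 0, 0, 0, 0, 0, 0, 0, 0, 0, 0, 0, 0, 0, 0, 0, 0, 0, 0, 0, 0, 0, 0, 0, 0, 0, 0, 0, 0, 0, 0, 0, 0, 0, 0, 0, 0, 0, 0, 0, 0, 0, 0, 0, 0, 0, 0, 0, 0, 0, 0, 0, 0, 0, 0, 0])

```text
t: 13.2
ee_pos: [0.5126, -0.1874, 0.0569]
eef_rot: [-0.038, 0.999, 0.0, 0.0]
wrist_force: [-0.9, 2.9, 6.1]
opening: 0.267
grasp_force: 59.0
```

play_rows(commands=[0, 0, 0, 0, 0, 0, 0, 0, 0, 0, 0, 0, 0, 0, 0, 0, 0, 0, 0, 0, 0, 0, 0, 0, 0, 0, 0, 0, 0, 0, 0, 0, 0, 0, 0, 0, 0, 0, 0, 0, 0, 0, 0, 0, 0, 0, 0, 0, 0, 0, 0, 0, 0, 0, 0, 0, 0, 0, 0, 0, 0, 0, 0, 0, 0, 0, 0, 0, 0, 0, 0, 0, 0, 0, 0, 0, 0, 0, 0, 0, 0, 0, 0, 0, 0, 0, 0, 0, 0, 0, 0, 0, 0, 0, 0, 0, 0, 0, 0, 0, 0, 0, 0, 0, 0, 0, 0, 0, 0, 0, 0, 0, 0, 0, 0, 0, 0, 0, 0, 0])

```text
t: 15.7
ee_pos: [0.5126, -0.1874, 0.0569]
eef_rot: [-0.038, 0.999, 0.0, 0.0]
wrist_force: [-1.1, 3.1, 6.0]
opening: 0.266
grasp_force: 59.0
```

Run:
```python
from h import *
st=arm.sense(); print(st['t'],st['ee_pos'],st['wrist_force'],st['wrist_torque'],st['opening'],st['grasp_force'])
S=snap('scene'); k=lambda r:cv2.resize(r,(390,390),interpolation=cv2.INTER_CUBIC)
a=np.hstack([k(S['frame'][130:208,180:258]),k(S['frame'][195:260,295:360])])
cv2.imwrite('pics/c6.png',cv2.cvtColor(a,cv2.COLOR_RGB2BGR))
```

```text
15.7 [ 0.51260331 -0.18737727  0.05689913] [-1.07567584  3.07547731  6.04505084] [0.493869   0.04560701 0.03559751] 0.2659440814524183 58.96127657411853
```

View pics/c6.png

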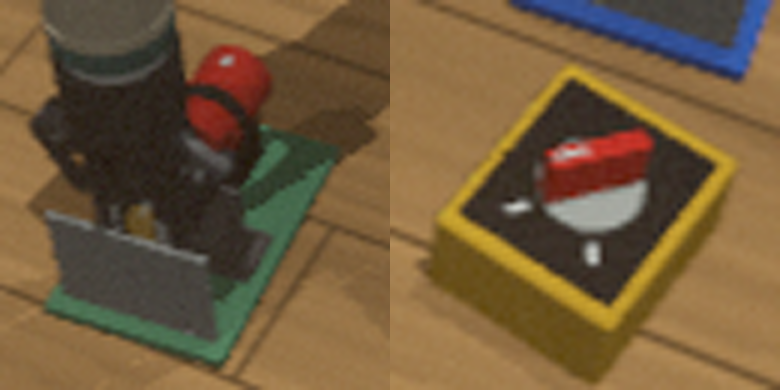

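The left crop shows the brass head at (140,218) clamped between the pads. The right crop shows the dial bar still lined up with its second mark at (515,207). Opening and grip force have been steady for 2.5 s, so I'm handing in.

```bash
python3 -c "
from workcell import arm
print(arm.sign_off())"
```

```text
the job is handed in; nothing more can be done
None
```

The dial is in its second notch, and the bolt head was gripped square at about 59 N with a steady opening when I handed the job in at about 16 s; the verdict was not shown, and I took no final picture of the jar, tin and tape measure, though the arm never went down near them.

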